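# Seat a turned shaft against the stop and clamp it in a screw V-block vise

## Robot

A 6-joint arm with a two-finger parallel gripper is mounted at the origin on the work surface. World frame = base frame: x ahead of the robot, y to its left, z up, the work surface at z = 0. Lengths are in m, angles in rad, forces in N, time in s.
With the tool pointing down it reaches from about 0.25 to 0.725 m from the base axis. Payload 4 kg.
Tool frame: the origin (TCP) lies at the very end of the fingers, on their centre line; the grasp point (between the pads) lies 19 mm behind it; z points along the fingers, y is the line along which they close (so a half turn about z gives the same grasp; the last joint's range is limited). The gripper opens to 85 mm and grips with 20 to 120 N. Pads are 22 mm wide; open, the fingers measure 114 mm over their backs; the gripper's body (76 mm by 85 mm) begins 54 mm behind the grasp point. The pads swing forward as they close: fully open they stand 13 mm farther back than shut.
Start: joints at [-1.215, 0.241, 0.005, 1.335, 0, 1.571], TCP at [0.174, -0.469, 0.231] pointing down, gripper open.
Joint ranges: [-2.72, 2.72], [-1.05, 1.87], [-1.09, 1.28], [-1.99, 2.15], [-1.42, 1.44], [-3.14, 3.14]. Speed limits (rad/s): [2.79, 2.79, 3.14, 3.14, 3.14, 3.14].

## Interface

Orientations are given as a unit quaternion [x, y, z, w].
In Python, from workcell import bot, vision, workorder, boxes_of gives the robot as it stands.
- The arm moves only by the tool send_rows, never from a script. Its argument "motion" is text: rows parted by semicolons, each of 5 numbers parted by spaces: the closure, from -1 (fully open) to 1 (shut), so that 0 is half open, then the shift along the tool's x, y, z in cm, then the turn about the tool's z in rad. In form: claw x y z twist; .... A call has 1 to 5 rows; each row is the pose to reach, as a shift and turn from the pose commanded when the call began, along the tool's axes at that moment; what a row does not reach only later rows make up. A row lasts 1/10 s, in which the tool goes at most 50 mm and 8.59 degrees, less where a joint would pass 70% of its speed; a pose out of reach is approached as far as the arm can. A call with a gripper value outside its range is refused whole. The fingers move at their own pace and stop on an object; the grip force is fixed at half the most. Time passes only in rows, so rows that repeat a pose let the fingers close. It gives the time, the measured TCP pose, the force, the opening and the grip force at its end, in the units of the state.
- bot.get_obs(): the state, without advancing time (a new reading comes with each control period).
- vision.camera(name): name is "side" or "top"; returns the picture (400x640x3 uint8, red, green, blue); there is no depth.
- vision.camera_model(name): a dict with "fov_y" (degrees; the focal length in pixels is half the picture's height over the tangent of half this angle, whatever the lens; pixels are square), "cx", "cy" (the principal point, pixels), "world_from_camera" (4x4, takes a point from camera to world coordinates). Camera axes: x right, y down, z forward; pixel columns grow to the right and rows downward; lengths in m; the calibration is good to about 2 mm. A picture is of the moment at which its call begins. camera_model takes no time and is no camera call.
- workorder.job_done(): hands the job in; it is judged then, once.
Trained networks look in the newest picture that a camera, given by its name, has taken for a name from the list of things; names that differ only in an ending like _2 or _b are one class to them, and where a whole thing is asked for, a point or a joint stands for the part that bears it (a point fixed in the world has none). Each returns a list of dicts, best first, with "conf" (0 to 1); they miss things now and then, are a little off and sometimes report something else, mostly with a low value. They report only what shows in the picture. A call takes as long as a camera call.
- boxes_of(camera, target): "rect" ([centre column, centre row, width, height] in pixels, round what is visible of it).
The state is a dict: "clock": time; "joint_pos": joint angles; "joint_vel": joint speeds; "tau": joint torques, N m; "eef_pos": TCP position; "tool_rot": TCP orientation; "ft_force": force on the tool from outside, world axes, zero at the start; "ft_torque": the same for the moment, N m; "grip_width": finger opening in m; "grasp_force": force on a finger pad.
Only numpy, scipy, OpenCV 4.12 (cv2) and the standard library are available. Lean on these libraries where they do the work, as an engineer would, in place of code of your own. Each camera call takes 0.05 s, during which the arm holds its last target. There are 200 camera calls.

## Task

Slide the stepped shaft along its V-block until its thick end is fully home against the stop plate, then turn the vise's T-handle clockwise until the rising resistance shows that the shaft is firmly clamped, without over-tightening it, and let go. Leave the shaft home and clamped, and do not disturb the other things on the table.

Things in the scene. Friction and masses are not known exactly. Their poses are not given: they have to be found in the camera images.
- vise: V-block vise bolted to the table (cannot move): dark base plate 155 x 124 x 20 mm; two grey columns carry a grey bridge (30 mm along x, 100 mm along y, top at 112 mm, with a 30 mm wide collar up to 118 mm) across the V-block. Origin at the base's underside, below the vertical screw axis; x points along the V towards the stop plate, z up.
- t_handle: steel T-handle above the bridge: crossbar 14 x 14 mm, 98 mm long over its two 18 mm end balls, on a 12 mm stem. Origin at the crossbar's centre, on the screw axis, 150 mm above the table; its x axis runs along the crossbar. Clockwise seen from above tightens; up to 4.5 rad may be needed (re-grasp). It stays at this height, and stays where it is left.
- screw (a point): point on the screw axis at the top of the bridge's collar, 118 mm above the table. Below the bridge a flat sprung shoe (24 x 22 mm) on the screw moves down 3 mm per rad of clockwise turn; it starts 2 to 10 mm above the shaft (not measured: find the touch by feel).
- grip (a point): the same point as the T-handle's origin, where to grip it. Turning it free takes a steady 0.26 N m (plus 0.03 N m per rad/s); once the shoe meets the shaft the resistance rises about 0.15 N m per further rad. A reading taken at rest is lower but rises as much. Firmly clamped is 0.12 to 0.19 N m above the free reading (0.8 to 1.3 rad after the touch); 0.23 above is over-tightened.
- vblock: steel V-block fixed in the vise under the bridge, 101 mm long, 62 mm wide, 40 mm high; seated a little higher or lower each time. Origin at its underside below the screw axis (sunk into the base), x along the V towards the stop; the axis of a shaft lying in the V is 38 mm above the origin. The V runs from x = -65 mm to +36 mm.
- stop: dark steel stop plate fixed to the base beyond the far end of the V-block, 8 mm thick, 50 mm wide, 52 mm high. Origin at the bottom centre of the face that looks at the shaft; its x axis points away from the shaft.
- stop_face (a point): point on the stop plate's face, 32 mm above its bottom; same axes as the plate
- shaft: turned aluminium-coloured stepped shaft, 0.5 to 0.75 kg, lying loose in the V: 30 mm diameter over 100 mm, then a 18 mm diameter spigot 35 mm long at the end away from the stop. Origin on its axis, in the middle of the 30 mm part; x along its axis towards the stop: its thick end face is at x = +50 mm, the spigot's end face at x = -85 mm. It starts 12 to 38 mm short of the stop plate. It slides in the V with up to about 8 N of friction.
- shaft_end (a point): centre of the thick end face of the shaft, which must meet the stop plate
- collet: bystander: steel spring collet standing on its narrow end, 44 mm wide at the top, 50 mm high. Origin at the centre of its underside
- jaw: bystander: stepped steel chuck jaw, 60 x 30 x 38 mm, beside the vise. Origin at the centre of its underside
- wrench: bystander: steel open-end wrench, 160 mm, lying flat beside the vise. Origin at the centre of its underside
- nozzle: bystander: orange plastic coolant nozzle standing on its wide end, 50 mm high. Origin at the centre of its underside
- oil: bystander: white plastic oil bottle with black cap, 56 mm wide, 130 mm high. Origin at the centre of its underside
- holder: bystander: flanged steel tool holder standing up, 62 mm wide, 70 mm high. Origin at the centre of its underside
- parallel: bystander: steel parallel bar, 120 x 12 x 30 mm, standing on its long edge. Origin at the centre of its underside

How it is judged:
On the way, in this order (a step that is already met when the one before it is completed fails the run):
1. the shaft's thick end is home against the stop plate (within 2 mm) and not yet clamped (x of shaft_end in the frame of stop_face above -0.002 m and contact force between shaft and vblock below 30 N), for 0.2 s.
2. the shaft, still home, is clamped into the V-block (force on the V-block over 30 N) (x of shaft_end in the frame of stop_face above -0.002 m and contact force between shaft and vblock above 30 N), for 0.3 s.
At the end, for the whole second after the job is handed in: The shaft lies still in the V-block with its thick end within 2 mm of the stop plate, clamped so that it presses on the V-block with 30 to 85 N, the handle released (all of step 2 and contact force between shaft and vblock below 85 N and linear speed of shaft below 0.01 m/s); the robot touches nothing.
It fails at once if the shaft is pressed into the V-block with more than 85 N (over-tightened) (contact force between shaft and vblock above 85 N).
It fails at once if another thing on the table is moved more than 25 mm (distance of any of collet, jaw, wrench, nozzle, oil, holder, parallel from where it was at the start of the episode above 0.025 m).
It also fails if it takes over 72 s, if anything falls off the work surface, if the arm or the gripper's body presses on something with over 40 N, if the wrist force passes 120 N, or if a joint passes its speed limit or range.

## Working session

There is one attempt and no reset: what is moved stays moved. The work goes in short steps, Python scripts to look and compute and a tool call to move; the robot and the scene stay as the last step left them, time stands still between calls to the robot, and variables do not carry over. Pictures are saved under pics/ and viewed, at most 10 in all, crops included, and the job is handed in when it is done.

Besides the shell and the picture viewer there is one more tool, called after ">>>" as name(argument=value, ...), one argument or row to a line, values as JSON. send_rows: Moves the arm, as the interface text tells. Its arguments: {"type":"object","properties":{"motion":{"type":"string"}},"required":["motion"]}

```bash
mkdir -p pics; ls; python3 - <<'E'
from workcell import bot,vision,boxes_of
import cv2,numpy as np
for c in("top","side"):
    im=vision.camera(c); cv2.imwrite(f"pics/{c}0.png",im[:,:,::-1])
    m=vision.camera_model(c); print(c,m["fov_y"],m["cx"],m["cy"],np.round(m["world_from_camera"],3).tolist(), [k for k in m])
    for t in("vise","t_handle","vblock","stop","shaft"):
        print(t,[(np.round(b["rect"],1).tolist(),round(b["conf"],2)) for b in boxes_of(c,t)[:2]])
o=bot.get_obs();print({k:np.round(v,3).tolist() for k,v in o.items()})
E
```

```text
pics
top 49.28040134989289 315.18829253142377 204.17298169964016 [[-0.036, -0.978, 0.207, 0.279], [-0.999, 0.037, -0.003, 0.004], [-0.005, -0.207, -0.978, 1.484], [0.0, 0.0, 0.0, 1.0]] ['fov_y', 'cx', 'cy', 'world_from_camera']
vise [([367.6, 205.6, 47.1, 51.4], 0.97)]
t_handle [([402.5, 192.3, 6.2, 20.5], 0.32)]
vblock [([369.6, 210.2, 20.1, 13.5], 0.55)]
stop [([180.2, 242.1, 23.7, 20.1], 0.3)]
shaft [([373.6, 217.1, 6.3, 29.4], 0.74)]
side 55.98286080718684 327.09238049616704 198.99446802901056 [[0.94, -0.264, 0.218, 0.321], [-0.342, -0.7, 0.627, -0.632], [-0.013, -0.663, -0.748, 0.929], [0.0, 0.0, 0.0, 1.0]] ['fov_y', 'cx', 'cy', 'world_from_camera']
vise [([367.6, 275.7, 69.8, 67.8], 0.69)]
t_handle [([371.8, 248.4, 35.1, 19.8], 0.87)]
vblock [([356.4, 282.2, 25.0, 37.4], 0.96)]
stop []
shaft [([351.6, 279.0, 42.6, 25.3], 0.75)]
{'clock': 0.6, 'joint_pos': [-1.215, 0.241, 0.005, 1.335, -0.0, 1.571], 'joint_vel': [-0.0, 0.002, -0.001, 0.001, 0.0, 0.001], 'tau': [0.0, -37.197, 25.257, 0.001, -0.0, 0.0], 'eef_pos': [0.174, -0.469, 0.231], 'tool_rot': [0.984, 0.177, -0.0, 0.0], 'ft_force': [-0.02, -0.684, 0.517], 'ft_torque': [0.024, 0.006, -0.022], 'grasp_force': 0.0, 'grip_width': 0.086}
```

```bash
python3 - <<'E'
import cv2,numpy as np
t=cv2.imread("pics/top0.png");s=cv2.imread("pics/side0.png")
a=cv2.resize(t[150:270,290:450],None,fx=5,fy=5,interpolation=cv2.INTER_CUBIC)
b=cv2.resize(s[210:330,290:450],None,fx=5,fy=5,interpolation=cv2.INTER_CUBIC)
cv2.imwrite("pics/ta.png",a);cv2.imwrite("pics/sb.png",b)
cv2.imwrite("pics/tt.png",t)
E
```

```text
(no output)
```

View pics/ta.png

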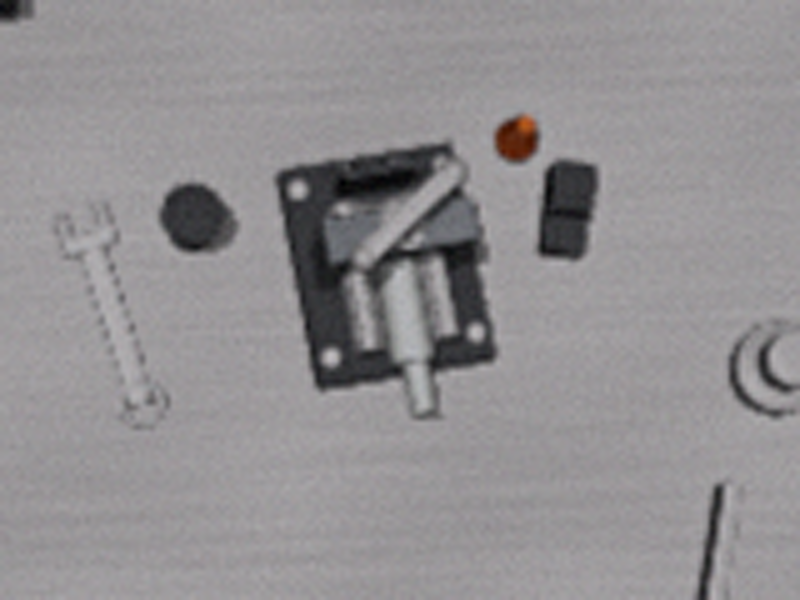

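View pics/sb.png

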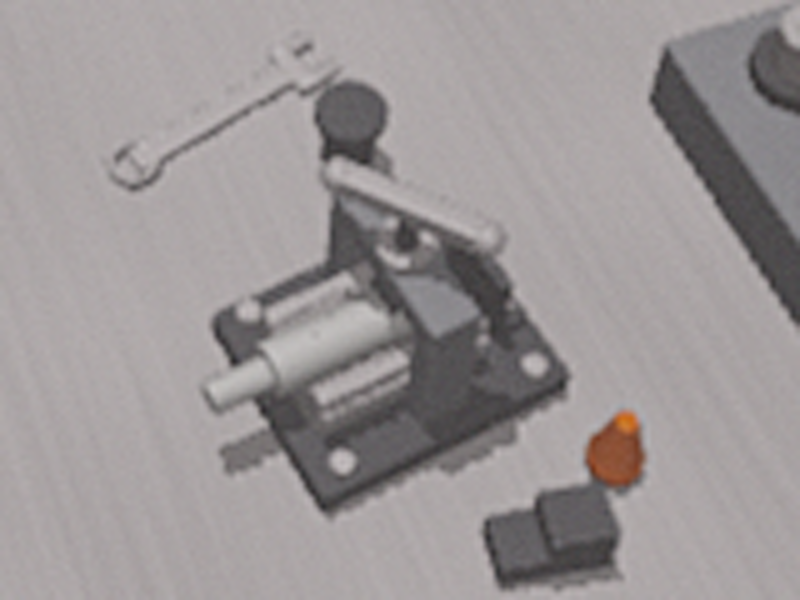

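View pics/side0.png

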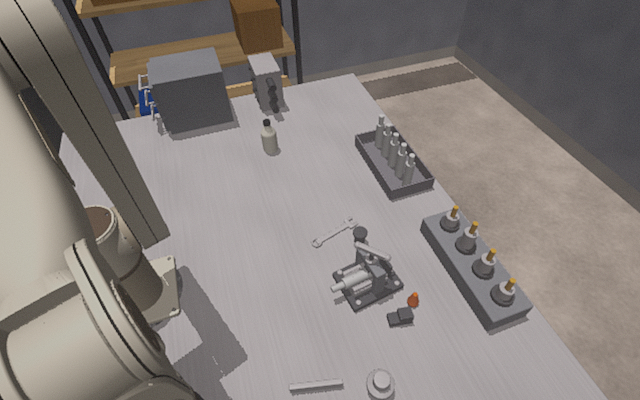

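```bash
cat > h.py <<'E'
import numpy as np
from workcell import vision
def ray(c,u,v):
    m=vision.camera_model(c);f=200/np.tan(np.radians(m["fov_y"])/2);T=np.array(m["world_from_camera"])
    d=T[:3,:3]@np.array([(u-m["cx"])/f,(v-m["cy"])/f,1]);return T[:3,3],d
def atz(c,u,v,z):
    o,d=ray(c,u,v);return (o+d*(z-o[2])/d[2])[:2]
def tri(p,q):
    A=[];b=[]
    for c,(u,v) in(("top",p),("side",q)):
        o,d=ray(c,u,v);d=d/np.linalg.norm(d);P=np.eye(3)-np.outer(d,d);A.append(P);b.append(P@o)
    return np.linalg.lstsq(np.vstack(A),np.hstack(b),rcond=None)[0]
T=lambda x,y:(290+x/5-.4,150+y/5-.4)
S=lambda x,y:(290+x/5-.4,210+y/5-.4)
E
python3 - <<'E'
from h import *
np.set_printoptions(precision=4,suppress=True)
print("corners top z.02");C=[]
for p in((278,172),(450,142),(495,355),(318,387)): C.append(atz("top",*T(*p),.02));print(C[-1])
C=np.array(C);print("ctr",C.mean(0),"edges",[ (np.linalg.norm(C[i]-C[i-1]),np.degrees(np.arctan2(*(C[i]-C[i-1])[::-1]))) for i in range(4)])
print("corners side");D=[]
for p in((215,318),(567,380),(330,505)): D.append(atz("side",*S(*p),.02));print(D[-1])
print("bar ends top",a:=atz("top",*T(365,258),.15),b:=atz("top",*T(455,170),.15),(a+b)/2,np.linalg.norm(a-b),np.degrees(np.arctan2(*(b-a)[::-1])))
print("side",a:=atz("side",*S(335,172),.15),b:=atz("side",*S(492,237),.15),(a+b)/2,np.linalg.norm(a-b),np.degrees(np.arctan2(*(b-a)[::-1])))
print("spigot end tri",tri(T(425,408),S(217,392)),"step",tri(T(410,358),S(283,368)))
print("bolts",[atz("top",*T(*p),.022) for p in((297,190),(330,357),(475,332))])
print("bolts side",[atz("side",*S(*p),.022) for p in((247,310),(343,460),(535,363))])
E
```

```text
corners top z.02
[ 0.6561 -0.1067]
[ 0.6731 -0.2271]
[ 0.5222 -0.2476]
[ 0.5047 -0.1261]
ctr [ 0.5891 -0.1769] edges [(np.float64(0.15265925666495228), np.float64(7.333064163560771)), (np.float64(0.12162669358768068), np.float64(-81.96873312203402)), (np.float64(0.15228410242944068), np.float64(-172.25377210771924)), (np.float64(0.1227298980603558), np.float64(98.2019940886858))]
corners side
[ 0.506  -0.1316]
[ 0.6691 -0.2326]
[ 0.5229 -0.2538]
bar ends top [ 0.5651 -0.1484] [ 0.6197 -0.2085] [ 0.5924 -0.1784] 0.08121460401697443 -47.71412275790989
side [ 0.5647 -0.1463] [ 0.6212 -0.2081] [ 0.593  -0.1772] 0.08371301937892502 -47.59453469971816
spigot end tri [ 0.4833 -0.1927  0.057 ] step [ 0.5206 -0.1865  0.0467]
bolts [array([ 0.6423, -0.119 ]), array([ 0.5247, -0.1352]), array([ 0.5383, -0.2348])]
bolts side [array([ 0.5238, -0.1342]), array([ 0.5383, -0.2342]), array([ 0.657 , -0.2184])]
```

>>> send_rows(
  motion="1 4.5 -2 0 0.1; 1 9 -4 0 0.2; 1 13.5 -6 0 0.22; 1 18 -8 0 0.22; 1 22.5 -10 0 0.22",
)

```text
clock: 1.1
eef_pos: [0.3513, -0.2952, 0.2316]
tool_rot: [0.998, 0.068, 0.0, 0.0]
ft_force: [0.5, -1.3, 0.1]
grip_width: 0.0123
grasp_force: 0.0
```

>>> send_rows(
  motion="1 3.7 -2.9 0 0; 1 7.4 -5.7 0 0; 1 11.2 -8.6 0 0; 1 11.2 -8.6 4.5 0; 1 11.2 -8.6 9 0",
)

```text
clock: 1.6
eef_pos: [0.4525, -0.1953, 0.1417]
tool_rot: [0.998, 0.07, 0.002, 0.001]
ft_force: [1.2, -0.3, 0.1]
grip_width: 0.0003
grasp_force: 0.0
```

>>> send_rows(
  motion="1 0 0 4 0; 1 0 0 8 0; 1 0 0 10.3 0; 1 0 0 10.3 0; 1 0 0 10.3 0",
)

```text
clock: 2.1
eef_pos: [0.4498, -0.1963, 0.0386]
tool_rot: [0.998, 0.068, -0.0, -0.0]
ft_force: [0.8, 0.5, 0.7]
grip_width: 0.0005
grasp_force: 0.0
```

```bash
python3 - <<'E'
from workcell import bot,vision
import cv2,numpy as np
o=bot.get_obs();print({k:np.round(v,4).tolist() for k,v in o.items()})
a=[cv2.resize(vision.camera(c)[y:y+120,290:450,::-1],(800,600),interpolation=cv2.INTER_CUBIC)[:,:] for c,y in(("side",210),)]
cv2.imwrite("pics/p1.png",a[0])
E
```

```text
{'clock': 2.1, 'joint_pos': [-0.4115, 0.398, -0.3215, 0.8516, 0.0, 2.5943], 'joint_vel': [-0.0012, -0.0322, 0.0311, 0.0008, 0.0008, 0.002], 'tau': [0.0248, -37.8745, 18.6902, 0.0665, 0.0014, -0.0], 'eef_pos': [0.4498, -0.1963, 0.0386], 'tool_rot': [0.9977, 0.0678, -0.0001, -0.0001], 'ft_force': [0.8149, 0.5101, 0.7132], 'ft_torque': [0.0528, -0.0362, -0.0114], 'grasp_force': 0.0, 'grip_width': 0.0005}
```

View pics/p1.png

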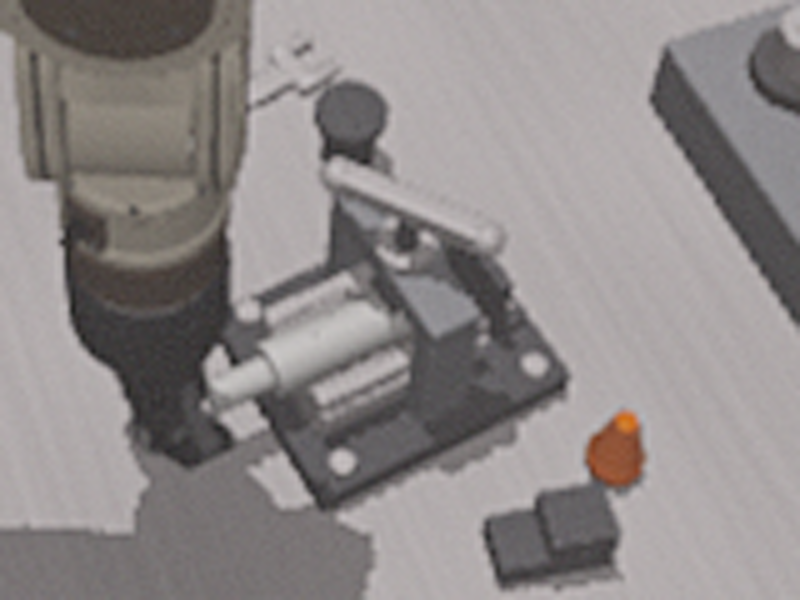

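>>> send_rows(
  motion="1 1 0 0.4 0; 1 1.8 0 0.4 0; 1 2.3 0 0.4 0; 1 2.8 0 0.4 0; 1 3.2 0 0.4 0",
)

```text
clock: 2.65
eef_pos: [0.4759, -0.1924, 0.0341]
tool_rot: [0.998, 0.067, -0.006, 0.001]
ft_force: [-16.9, -4.0, 9.9]
grip_width: -0.0002
grasp_force: 8.4
```

>>> send_rows(
  motion="1 0.1 0 0 0; 1 0.2 0 0 0; 1 0.3 0 0 0; 1 0.4 0 0 0; 1 0.4 0 0 0",
)

```text
clock: 3.15
eef_pos: [0.4789, -0.1921, 0.0343]
tool_rot: [0.998, 0.067, -0.006, 0.001]
ft_force: [-17.2, -3.6, 10.0]
grip_width: -0.0002
grasp_force: 8.6
```

```bash
python3 - <<'E'
from workcell import bot,vision
import cv2,numpy as np
o=bot.get_obs();print({k:np.round(v,4).tolist() for k,v in o.items()})
a=[cv2.resize(vision.camera(c)[y:y+90,310:430,::-1],(600,450),interpolation=cv2.INTER_CUBIC) for c,y in(("side",225),("top",160))]
cv2.imwrite("pics/p2.png",cv2.resize(np.hstack(a),(800,300)))
cv2.imwrite("pics/p2.png",np.vstack([a[0][:300],a[1][:300]]))
E
```

```text
{'clock': 3.15, 'joint_pos': [-0.3774, 0.4519, -0.246, 0.8839, -0.0069, 2.6307], 'joint_vel': [0.0002, -0.0018, -0.003, -0.0016, 0.0023, -0.0014], 'tau': [5.0376, -38.8026, 25.6188, -5.273, 2.6307, -0.0355], 'eef_pos': [0.4789, -0.1921, 0.0343], 'tool_rot': [0.9978, 0.0667, -0.0064, 0.0008], 'ft_force': [-17.1617, -3.5934, 10.0306], 'ft_torque': [-0.7212, 3.1319, -0.0118], 'grasp_force': 8.6389, 'grip_width': -0.0002}
```

View pics/p2.png

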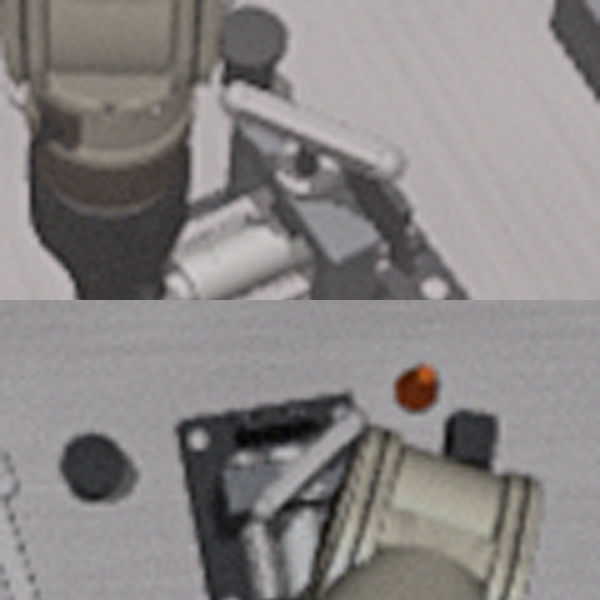

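>>> send_rows(
  motion="1 0.2 0 -0.2 0; 1 0.4 0 -0.2 0; 1 0.6 0 -0.2 0; 1 0.8 0 -0.2 0; 1 0.8 0 -0.2 0",
)

```text
clock: 3.75
eef_pos: [0.4926, -0.1904, 0.036]
tool_rot: [0.998, 0.068, -0.001, 0.0]
ft_force: [-5.0, -1.5, -2.2]
grip_width: -0.0002
grasp_force: 2.4
```

>>> send_rows(
  motion="1 0.2 0 0 0; 1 0.4 0 0 0; 1 0.6 0 0 0; 1 0.6 0 0 0; 1 0.6 0 0 0",
)

```text
clock: 4.25
eef_pos: [0.4942, -0.1903, 0.0358]
tool_rot: [0.998, 0.067, -0.005, 0.001]
ft_force: [-15.0, -3.7, 6.6]
grip_width: -0.0002
grasp_force: 7.6
```

>>> send_rows(
  motion="1 0.2 0 -0.1 0; 1 0.4 0 -0.2 0; 1 0.5 0 -0.2 0; 1 0.5 0 -0.2 0; 1 0.5 0 -0.2 0",
)

```text
clock: 4.75
eef_pos: [0.4941, -0.1902, 0.0359]
tool_rot: [0.998, 0.066, -0.01, 0.001]
ft_force: [-21.8, -8.9, 5.3]
grip_width: -0.0002
grasp_force: 11.7
```

>>> send_rows(
  motion="1 0.2 0 0 0; 1 0.4 0 0 0; 1 0.5 0 0 0; 1 0.5 0 0 0; 1 0.5 0 0 0",
)

```text
clock: 5.25
eef_pos: [0.494, -0.1902, 0.0359]
tool_rot: [0.998, 0.065, -0.015, 0.001]
ft_force: [-33.9, -10.2, 15.1]
grip_width: 0.0002
grasp_force: 17.8
```

>>> send_rows(
  motion="1 -1 0 0 0; 1 -2 0 0 0; 1 -3.5 0 0 0; 1 -5.5 0 0 0; 1 -7.5 0 0 0",
)

```text
clock: 5.75
eef_pos: [0.4368, -0.1985, 0.0393]
tool_rot: [0.998, 0.069, 0.002, 0.001]
ft_force: [-0.5, 1.1, 0.6]
grip_width: 0.0
grasp_force: 0.0
```

>>> send_rows(
  motion="1 0 0 -4.5 -0.15; -1 0 0 -9 -0.3; -1 0 0 -13.5 -0.45; -1 0 0 -18 -0.6; -1 0 0 -20 -0.75",
)

```text
clock: 6.25
eef_pos: [0.4385, -0.1989, 0.2444]
tool_rot: [0.902, 0.432, 0.004, 0.004]
ft_force: [0.1, -0.0, 0.2]
grip_width: 0.058
grasp_force: 0.0
```

```bash
python3 - <<'E'
from workcell import bot,vision
import cv2,numpy as np
o=bot.get_obs();print({k:np.round(v,4).tolist() for k,v in o.items()})
a=[cv2.resize(vision.camera(c)[y:y+60,310:430,::-1],(600,300),interpolation=cv2.INTER_CUBIC) for c,y in(("side",240),("top",170))]
cv2.imwrite("pics/p3.png",np.vstack(a))
E
```

```text
{'clock': 6.25, 'joint_pos': [-0.4267, 0.1886, -0.0271, 1.3427, 0.0013, 1.8217], 'joint_vel': [0.0021, -0.0626, 0.3473, 0.4559, -0.0002, -1.4859], 'tau': [-0.0147, -35.2095, 24.6183, -0.0127, 0.0038, 1.2345], 'eef_pos': [0.4385, -0.1989, 0.2444], 'tool_rot': [0.9019, 0.4319, 0.0045, 0.0043], 'ft_force': [0.1372, -0.0466, 0.2426], 'ft_torque': [-0.0602, -0.0365, -0.01], 'grasp_force': 0.0, 'grip_width': 0.058}
```

View pics/p3.png

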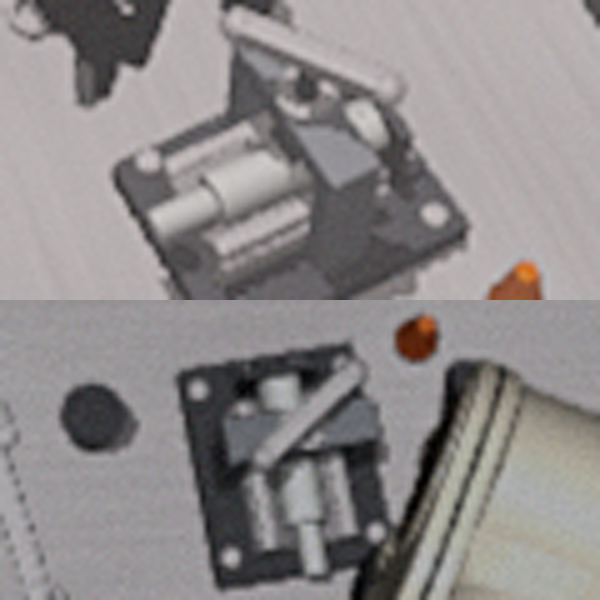

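>>> send_rows(
  motion="-1 0 0 0 -0.15; -1 0 0 0 -0.3; -1 0 0 0 -0.45; -1 0 0 0 -0.6; -1 0 0 0 -0.75",
)

```text
clock: 6.85
eef_pos: [0.4354, -0.1978, 0.2375]
tool_rot: [0.682, 0.731, 0.0, 0.0]
ft_force: [0.3, -0.4, -0.1]
grip_width: 0.0855
grasp_force: 0.0
```

>>> send_rows(
  motion="-1 0 0 0 -0.15; -1 0 0 0 -0.3; -1 0 0 0 -0.45; -1 0 0 0 -0.6; -1 0 0 0 -0.75",
)

```text
clock: 7.35
eef_pos: [0.4354, -0.1978, 0.2374]
tool_rot: [0.367, 0.93, 0.0, 0.0]
ft_force: [0.4, -1.1, -0.5]
grip_width: 0.0854
grasp_force: 0.0
```

>>> send_rows(
  motion="-1 0 0 0 -0.15; -1 0 0 0 -0.3; -1 0 0 0 -0.45; -1 0 0 0 -0.6; -1 0 0 0 -0.75",
)

```text
clock: 7.85
eef_pos: [0.4354, -0.1978, 0.2375]
tool_rot: [0.001, 1.0, 0.0, 0.0]
ft_force: [-0.1, 0.4, 0.4]
grip_width: 0.0853
grasp_force: 0.0
```

>>> send_rows(
  motion="-1 0 0 0 -0.15; -1 0 0 0 -0.3; -1 0 0 0 -0.45; -1 0 0 0 -0.6; -1 0 0 0 -0.75",
)

```text
clock: 8.35
eef_pos: [0.4354, -0.1978, 0.2374]
tool_rot: [-0.366, 0.931, 0.0, 0.0]
ft_force: [0.5, 0.3, -0.7]
grip_width: 0.0854
grasp_force: 0.0
```

>>> send_rows(
  motion="-1 0 0 0 -0.15; -1 0 0 0 -0.3; -1 0 0 0 -0.45; -1 0 0 0 -0.6; -1 0 0 0 -0.75",
)

```text
clock: 8.85
eef_pos: [0.4354, -0.1978, 0.2374]
tool_rot: [-0.681, 0.732, 0.0, 0.0]
ft_force: [-0.4, 0.2, 0.1]
grip_width: 0.0855
grasp_force: 0.0
```

>>> send_rows(
  motion="-1 0 0 0 -0.15; -1 0 0 0 -0.3; -1 0 0 0 -0.45; -1 0 0 0 -0.6; -1 0 0 0 -0.75",
)

```text
clock: 9.35
eef_pos: [0.4354, -0.1978, 0.2375]
tool_rot: [0.902, -0.432, 0.0, -0.0]
ft_force: [0.3, -0.4, -0.1]
grip_width: 0.0858
grasp_force: 0.0
```

>>> send_rows(
  motion="-1 0 0 0 -0.06; -1 0 0 0 -0.06; -1 0 0 0 -0.06; -1 0 0 0 -0.06; -1 0 0 0 -0.06",
)

```text
clock: 9.85
eef_pos: [0.4348, -0.1982, 0.2382]
tool_rot: [0.913, -0.407, 0.0, -0.0]
ft_force: [0.1, -0.2, 0.4]
grip_width: 0.0854
grasp_force: 0.0
```

```bash
cat > st.py <<'E'
from workcell import bot
import numpy as np
from scipy.spatial.transform import Rotation as R
o=bot.get_obs();M=R.from_quat(o["tool_rot"]).as_matrix()
print({k:np.round(o[k],4).tolist() for k in("clock","joint_pos","eef_pos","ft_force","ft_torque","grip_width","grasp_force")})
print("yawdeg",np.degrees(np.arctan2(M[1,0],M[0,0])),"to handle in tool cm",100*M.T@(np.array([.5927,-.1777,.131])-o["eef_pos"]))
E
python3 st.py
```

```text
{'clock': 9.85, 'joint_pos': [-0.4277, 0.1938, -0.037, 1.34, 0.0001, -2.7311], 'eef_pos': [0.4348, -0.1982, 0.2382], 'ft_force': [0.1404, -0.2205, 0.4111], 'ft_torque': [0.0373, 0.0201, 0.0382], 'grip_width': 0.0854, 'grasp_force': 0.0}
yawdeg -48.02351661382226 to handle in tool cm [  9.03695161 -13.10251084  10.71694751]
```

>>> send_rows(
  motion="-1 2.5 -3.6 0 0; -1 5 -7.2 0 0; -1 7.5 -10.8 0 0; -1 9 -13.1 0 0; -1 9 -13.1 2 0",
)

```text
clock: 10.35
eef_pos: [0.5975, -0.1769, 0.2196]
tool_rot: [0.914, -0.406, 0.003, -0.001]
ft_force: [-0.3, -0.2, 0.7]
grip_width: 0.0853
grasp_force: 0.0
```

>>> send_rows(
  motion="-0.3 0 0 3 0; -0.3 0 0 6 0; -0.3 0 0 8.6 0; -0.3 0 0 8.6 0; -0.3 0 0 8.6 0",
)

```text
clock: 10.85
eef_pos: [0.5922, -0.1773, 0.1324]
tool_rot: [0.914, -0.407, -0.0, 0.0]
ft_force: [1.2, 0.5, -0.1]
grip_width: 0.0554
grasp_force: 0.0
```

```bash
python3 st.py; python3 - <<'E'
from workcell import vision
import cv2
cv2.imwrite("pics/p4.png",cv2.resize(vision.camera("side")[220:310,310:430,::-1],(800,600),interpolation=cv2.INTER_CUBIC))
E
```

```text
{'clock': 10.85, 'joint_pos': [-0.291, 0.5291, 0.1721, 1.2147, 0.0001, -2.5949], 'eef_pos': [0.5922, -0.1773, 0.1324], 'ft_force': [1.1568, 0.4938, -0.1225], 'ft_torque': [-0.0489, -0.0308, 0.0034], 'grip_width': 0.0554, 'grasp_force': 0.0}
yawdeg -47.99972513294193 to handle in tool cm [ 0.06178447 -0.01579564  0.13513409]
```

View pics/p4.png

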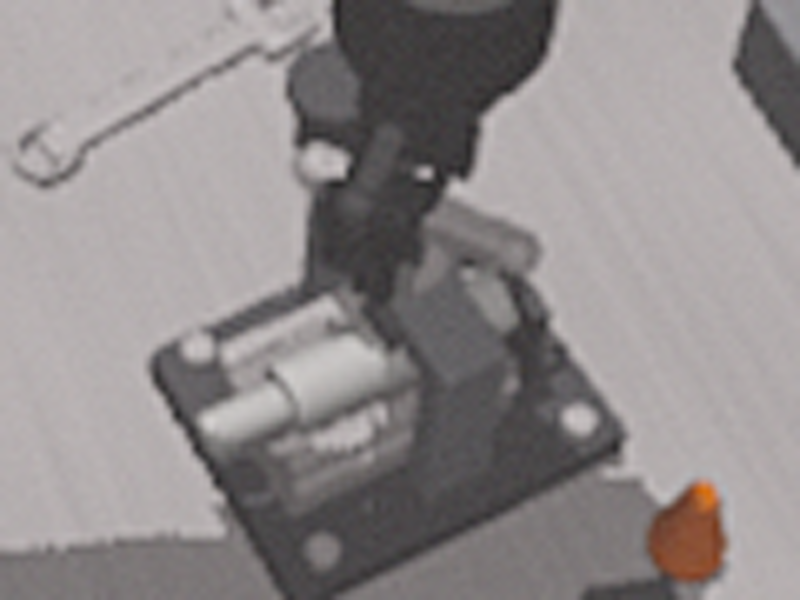

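Fingers straddle the bar at its centre (crop (390,210)), with ball ends visible at (320,163) and (520,250). Close.

>>> send_rows(
  motion="1 0 0 0.1 0; 1 0 0 0.1 0; 1 0 0 0.1 0; 1 0 0 0.1 0; 1 0 0 0.1 0",
)

```text
clock: 11.4
eef_pos: [0.5925, -0.1781, 0.1328]
tool_rot: [0.913, -0.407, 0.001, 0.0]
ft_force: [-3.0, -0.6, 6.6]
grip_width: 0.0127
grasp_force: 60.0
```

>>> send_rows(
  motion="1 0 0 0 0; 1 0 0 0 0; 1 0 0 0 0; 1 0 0 0 0; 1 0 0 0 0",
)

```text
clock: 11.9
eef_pos: [0.5924, -0.1781, 0.1328]
tool_rot: [0.913, -0.407, 0.001, 0.0]
ft_force: [-2.6, -0.7, 5.2]
grip_width: 0.0128
grasp_force: 60.0
```

```bash
python3 st.py
```

```text
{'clock': 11.9, 'joint_pos': [-0.2915, 0.5277, 0.1708, 1.2122, -0.001, -2.5949], 'eef_pos': [0.5924, -0.1781, 0.1328], 'ft_force': [-2.6151, -0.727, 5.1786], 'ft_torque': [-0.2941, 0.5564, -0.0967], 'grip_width': 0.0128, 'grasp_force': 59.9785}
yawdeg -48.02526078865635 to handle in tool cm [-0.01206537 -0.04512993  0.17767636]
```

```bash
cat > tq.py <<'E'
from workcell import bot
import numpy as np
o=bot.get_obs()
print(np.round([o["clock"],o["joint_pos"][5],o["joint_pos"][5]-o["joint_pos"][0],o["joint_vel"][5],o["tau"][5],*o["ft_torque"],*o["ft_force"],o["grasp_force"]],3).tolist())
E
```

>>> send_rows(
  motion="1 0 0 0 0.06; 1 0 0 0 0.12; 1 0 0 0 0.18; 1 0 0 0 0.24; 1 0 0 0 0.3",
)

```text
clock: 12.4
eef_pos: [0.5924, -0.1782, 0.1328]
tool_rot: [0.842, -0.539, 0.001, 0.0]
ft_force: [-2.3, -1.2, 5.8]
grip_width: 0.0126
grasp_force: 60.0
```

```bash
python3 tq.py
```

```text
[12.4, -2.294, -2.002, 0.595, -0.224, -0.36, 0.58, 0.284, -2.294, -1.188, 5.78, 60.003]
```

>>> send_rows(
  motion="1 0 0 0 0; 1 0 0 0 0; 1 0 0 0 0",
)

```text
clock: 12.7
eef_pos: [0.5924, -0.1781, 0.1328]
tool_rot: [0.842, -0.539, 0.001, 0.0]
ft_force: [-2.2, -1.5, 5.7]
grip_width: 0.0125
grasp_force: 60.0
```

```bash
python3 tq.py
```

```text
[12.7, -2.295, -2.004, 0.001, -0.035, -0.34, 0.599, -0.024, -2.213, -1.534, 5.72, 59.981]
```

>>> send_rows(
  motion="1 0 0 0 0.06; 1 0 0 0 0.12; 1 0 0 0 0.18; 1 0 0 0 0.24; 1 0 0 0 0.3",
)

```text
clock: 13.2
eef_pos: [0.5923, -0.1782, 0.1328]
tool_rot: [0.752, -0.659, 0.001, 0.0]
ft_force: [-3.2, -1.5, 6.2]
grip_width: 0.0128
grasp_force: 60.0
```

```bash
python3 tq.py
```

```text
[13.2, -1.994, -1.702, 0.593, -0.223, -0.395, 0.593, 0.275, -3.212, -1.455, 6.163, 60.034]
```

>>> send_rows(
  motion="1 0 0 0 0.06; 1 0 0 0 0.12; 1 0 0 0 0.18; 1 0 0 0 0.24; 1 0 0 0 0.3",
)

```text
clock: 13.7
eef_pos: [0.5922, -0.1782, 0.1328]
tool_rot: [-0.645, 0.764, -0.001, -0.0]
ft_force: [-3.5, -3.0, 6.7]
grip_width: 0.0133
grasp_force: 60.1
```

```bash
python3 tq.py
```

```text
[13.7, -1.694, -1.402, 0.594, -0.224, -0.367, 0.725, 0.29, -3.466, -2.962, 6.655, 60.058]
```

>>> send_rows(
  motion="1 0 0 0 0.06; 1 0 0 0 0.12; 1 0 0 0 0.18; 1 0 0 0 0.24; 1 0 0 0 0.3",
)

```text
clock: 14.2
eef_pos: [0.5921, -0.1782, 0.1328]
tool_rot: [-0.524, 0.852, -0.001, -0.0]
ft_force: [-3.4, -1.5, 6.6]
grip_width: 0.0129
grasp_force: 60.1
```

```bash
python3 tq.py
```

```text
[14.2, -1.394, -1.102, 0.592, -0.19, -0.348, 0.808, 0.314, -3.446, -1.491, 6.577, 60.082]
```

>>> send_rows(
  motion="1 0 0 0 0.06; 1 0 0 0 0.12; 1 0 0 0 0.18; 1 0 0 0 0.24; 1 0 0 0 0.3",
)

```text
clock: 14.7
eef_pos: [0.592, -0.1781, 0.1328]
tool_rot: [-0.39, 0.921, -0.001, -0.0]
ft_force: [-3.9, -1.2, 6.4]
grip_width: 0.0125
grasp_force: 60.1
```

```bash
python3 tq.py
```

```text
[14.7, -1.094, -0.802, 0.593, -0.15, -0.223, 0.791, 0.339, -3.938, -1.216, 6.421, 60.109]
```

>>> send_rows(
  motion="1 0 0 0 0.06; 1 0 0 0 0.12; 1 0 0 0 0.18; 1 0 0 0 0.24; 1 0 0 0 0.3",
)

```text
clock: 15.2
eef_pos: [0.5919, -0.178, 0.1328]
tool_rot: [-0.249, 0.969, -0.001, -0.0]
ft_force: [-4.4, -1.4, 6.6]
grip_width: 0.0131
grasp_force: 60.1
```

```bash
python3 tq.py
```

```text
[15.2, -0.794, -0.502, 0.593, -0.109, -0.224, 0.892, 0.367, -4.36, -1.377, 6.649, 60.132]
```

>>> send_rows(
  motion="1 0 0 0 0.06; 1 0 0 0 0.12; 1 0 0 0 0.18; 1 0 0 0 0.22",
)

```text
clock: 15.6
eef_pos: [0.5919, -0.1779, 0.1328]
tool_rot: [-0.141, 0.99, -0.001, 0.0]
ft_force: [-4.7, -0.9, 7.1]
grip_width: 0.0129
grasp_force: 60.1
```

```bash
python3 tq.py
```

```text
[15.6, -0.574, -0.283, 0.383, 0.153, -0.194, 0.854, 0.422, -4.652, -0.879, 7.098, 60.134]
```

>>> send_rows(
  motion="1 0 0 0 0; 1 0 0 0 0",
)

```text
clock: 15.8
eef_pos: [0.5919, -0.1779, 0.1328]
tool_rot: [-0.142, 0.99, -0.001, 0.0]
ft_force: [-3.3, -1.7, 7.7]
grip_width: 0.013
grasp_force: 60.1
```

```bash
python3 tq.py
```

```text
[15.8, -0.576, -0.284, -0.0, 0.185, -0.225, 0.809, 0.163, -3.285, -1.667, 7.733, 60.13]
```

>>> send_rows(
  motion="-0.3 0 0 0 0; -0.3 0 0 0 0; -0.3 0 0 0 0; -0.3 0 0 0 0; -0.3 0 0 0 0",
)

```text
clock: 16.3
eef_pos: [0.5923, -0.1773, 0.1311]
tool_rot: [-0.142, 0.99, 0.0, -0.0]
ft_force: [-0.1, -0.8, 1.0]
grip_width: 0.0556
grasp_force: 0.0
```

>>> send_rows(
  motion="-0.3 0 0 -2 0; -0.3 0 0 -5 0; -0.3 0 0 -8 0; -0.3 0 0 -11 0; -0.3 0 0 -11 0",
)

```text
clock: 16.8
eef_pos: [0.5947, -0.1781, 0.2467]
tool_rot: [-0.142, 0.99, -0.002, 0.004]
ft_force: [1.0, 0.2, 0.4]
grip_width: 0.0556
grasp_force: 0.0
```

>>> send_rows(
  motion="-0.3 5 0 0 0; -0.3 10 0 0 0; -0.3 15 0 0 0; -0.3 15 0 0 0; -0.3 15 0 0 0",
)

```text
clock: 17.3
eef_pos: [0.4473, -0.2197, 0.2411]
tool_rot: [-0.141, 0.99, 0.0, 0.0]
ft_force: [0.9, -0.7, -0.2]
grip_width: 0.0557
grasp_force: 0.0
```

```bash
python3 st.py; python3 - <<'E'
from workcell import vision
import cv2,numpy as np
a=[cv2.resize(vision.camera(c)[y:y+60,310:430,::-1],(600,300),interpolation=cv2.INTER_CUBIC) for c,y in(("side",240),("top",170))]
cv2.imwrite("pics/p5.png",np.vstack(a))
E
```

```text
{'clock': 17.3, 'joint_pos': [-0.4567, 0.2334, 0.0211, 1.3586, 0.0003, -0.7391], 'eef_pos': [0.4473, -0.2197, 0.2411], 'ft_force': [0.854, -0.6583, -0.1563], 'ft_torque': [0.0072, -0.0048, -0.0375], 'grip_width': 0.0557, 'grasp_force': 0.0}
yawdeg -163.82121738174524 to handle in tool cm [-15.12887214  -0.02049413  11.01170092]
```

View pics/p5.png

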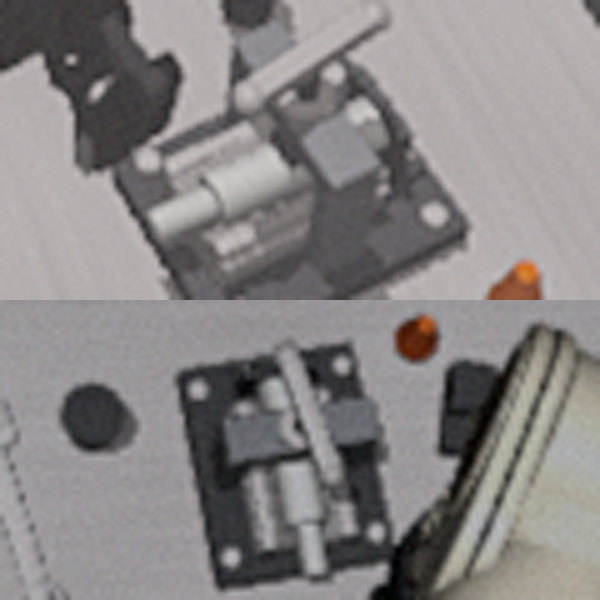

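The spigot end is unchanged (side crop (160,222), top crop (313,572)). The handle is turned and free, and nothing else has moved.

```bash
python3 -c "
from workcell import workorder
print(workorder.job_done())"
```

```text
the job is handed in; nothing more can be done
None
```

The shaft is home against the stop (35 N of push gave no further movement) and clamped about 1.07 rad past the touch, roughly 0.14 N m above the free reading. The handle is released, the other things in view had not moved, and the job was handed in at about 17 s, with no verdict shown.

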